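Close a repair job: customer's parts and soldering supplies in two stacks

ROBOT

A 6-joint arm with a two-finger parallel gripper is mounted at the origin on a cart in front of the work surface, level with it; the furniture and walls round the work are solid. World frame = base frame: x ahead of the robot, y to its left, z up, the work surface at z = 0. Lengths are in mm, angles in rad, forces in N, time in s.
With the tool pointing down it reaches from about 375 to 750 mm from the base axis. Payload 9 kg.
Tool frame: the origin (TCP) lies on the centre line of the jaws, within the pads' length; the fingertips stand 11 mm ahead of it and the grasp point (between the pads) lies 8 mm behind it (bot.tip_reach is the distance from the TCP to the fingertips, in mm); z points along the fingers, y is the line along which they close (so a half turn about z gives the same grasp; the last joint's range is limited). The gripper opens to 85 mm and grips with 20 to 120 N. Pads are 22 mm wide; open, the fingers measure 114 mm over their backs; the gripper's body (76 mm by 85 mm) begins 54 mm behind the grasp point. The pads swing forward as they close: fully open they stand 13 mm farther back than shut.
Start: joints at [1.101, 0.104, 0.097, 1.564, 0, 1.353], TCP at [149.491, 581.109, 242.331] pointing down, gripper open.
Joint ranges: [-2.99, 2.99], [-0.84, 1.86], [-1.1, 1.16], [-1.84, 2.11], [-1.51, 1.56], [-3.14, 3.14]. Speed limits (rad/s): [2.22, 2.22, 2.57, 3.14, 3.14, 3.14].

INTERFACE

Orientations are given as a rotation vector (axis times angle).
In Python, from bench import bot gives the robot as it stands. Calls block until the motion is done:
- bot.goto(position, orientation): joint-space move of the TCP to a pose.
- bot.move_straight(position, rotation=None, max_speed=150, max_force=None): straight line of the TCP; rotation=None keeps the orientation; max_speed is the mean speed in mm/s. With max_force (N) it stops when the force on the tool has changed by that much, and returns True; else False.
- bot.move_joints(angles): joint-space move.
- bot.set_gripper(opening, grasp_force=None): opening from 0.0 (shut) to 1.0 (fully open); grasp_force is the grip in N (None keeps the last); returns when the fingers have stopped.
- bot.wait(seconds).
- bot.solve_ik(position, orientation): joint angles nearest the present ones, or None.
- bot.capture(name): name is "scene" or "side" or "wrist"; returns (picture, depth): 400x640x3 uint8, red, green, blue; 400x640 float32, mm along the optical axis (not along the pixel's ray), 0 where there is no reading.
- bot.camera_model(name): a dict with "K" (3x3 intrinsics, pixels), "cam_to_world" (4x4, takes a point from camera to world coordinates). Camera axes: x right, y down, z forward; pixel columns grow to the right and rows downward; lengths in mm; the calibration is good to about 2 mm. A picture is of the moment at which its call begins: read the wrist's pose just before it. camera_model takes no time and is no camera call; for the wrist camera it gives the pose at the moment of the call.
A pose or a line that the arm cannot do raises bot.Unreachable and nothing moves.
- bot.job_done(): hands the job in; it is judged then, once.
Readings, each from a call of its own:
- bot.get_time(): time.
- bot.get_joint_positions(): joint angles.
- bot.get_qvel(): joint speeds.
- bot.get_effort(): joint torques, N m.
- bot.get_position(): TCP position.
- bot.get_eef_rot(): TCP orientation.
- bot.get_contact_force(): force on the tool from outside, world axes, zero at the start.
- bot.get_torque(): the same for the moment, N m.
- bot.get_gripper_width(): opening from 0.0 (shut) to 1.0 (fully open).
- bot.get_finger_force(): force on a finger pad.
Only numpy, scipy, OpenCV 4.12 (cv2) and the standard library are available. Lean on these libraries where they do the work, as an engineer would, in place of code of your own. Each camera call takes 0.05 s, during which the arm holds its last target. There are 200 camera calls.

TASK

The repair is finished, so clear up in two stacks. On the middle of the blue tray stack the customer's parts for collection, all centred on one another and lengthwise with the tray: the black charger at the bottom, the drive flat on it, the red memory stick flat on the drive. In the middle of the yellow dish stand the reel of solder with the yellow bobbin of braid centred on top of it; leave the flux jar, the tweezers and the red screwdriver where they are.

Things in the scene. Friction and masses are not known exactly. Their poses are not given: they have to be found in the camera images.
- blue_tray: shallow blue rectangular tray with a dark rubber inlay, fixed to the worktop, 100 (x) by 150 (y, its length) mm; the rubber floor lies 4 mm and the rim 8 mm above the worktop; a small lug with a white card sticks out 13 mm at its -y end. Origin at the centre of its underside, z up.
- yellow_dish: shallow round yellow dish with a dark rubber inlay, fixed to the worktop, 108 mm across at the rim; flat floor 88 mm across, 4 mm above the worktop; rim 8 mm high. Origin at the centre of its underside, z up.
- charger: black notebook charger, a loose block 50 (x) by 118 (y, its length) by 31 (z) mm, its flat top 30 mm above its underside, 0.2 to 0.4 kg, lying flat. Origin at the centre of its underside, z up.
- drive: flat solid-state drive, white rim and dark label, 70 (x) by 100 (y, its length) by 10 (z) mm, about 60 g, lying flat; take it across the 70 mm. Origin at the centre of its underside, z up.
- memory_stick: red memory stick with a bare metal plug, 17 (x) by 50 (y, its length) by 8 (z) mm, 12 g, lying flat. Origin at the centre of its underside, z up.
- solder_reel: reel of silvery solder wire with black flanges, standing on a flange with its axis upright, 52 mm across (solid to 50 mm), 29 mm high, about 110 g. Origin at the centre of its underside, z up.
- braid_bobbin: small yellow bobbin of copper braid lying flat with its axis upright, 39 mm across, 12 mm high, 20 g. Origin at the centre of its underside, z up.
- flux_jar: bystander: small amber jar with a black screw lid, 39 mm across, 31 mm high; to be left alone. Origin at the centre of its underside.
- tweezers: bystander: dark steel tweezers lying flat, 15 (x) by 120 (y) by 9 (z) mm; to be left alone. Origin at the centre of its underside.
- red_screwdriver: bystander: small red screwdriver lying flat, 13 (x) by 111 (y) by 13 (z) mm; to be left alone. Origin at the centre of its underside.

How it is judged (in metres and radians):
At the end, for the whole second after the job is handed in: Charger on the tray floor within 15 mm and 0.2 rad of it, drive on charger 12 mm, 0.2 rad, stick on drive 12 mm, 0.25 rad; reel on the dish floor within 15 mm of its centre, bobbin on reel within 10 mm; all level within 0.08 rad, released and at rest; bystanders within 20 mm of their places (horizontal distance between charger and blue_tray below 0.015 m and z of charger in the frame of blue_tray between 0 and 0.008 m and linear speed of each of charger, drive, memory_stick, solder_reel, braid_bobbin below 0.02 m/s and angular speed of each of charger, drive, memory_stick, solder_reel, braid_bobbin below 0.2 rad/s and angle between each of charger, drive, memory_stick, solder_reel, braid_bobbin's own z axis and vertical below 0.08 rad and angle between the y axis of charger and the y axis of blue_tray, either way round below 0.2 rad and horizontal distance between drive and charger below 0.012 m and z of drive in the frame of charger between 0.026 and 0.034 m and angle between the y axis of drive and the y axis of charger, either way round below 0.2 rad and horizontal distance between memory_stick and drive below 0.012 m and z of memory_stick in the frame of drive between 0.006 and 0.014 m and angle between the y axis of memory_stick and the y axis of drive, either way round below 0.25 rad and horizontal distance between solder_reel and yellow_dish below 0.015 m and z of solder_reel in the frame of yellow_dish between 0 and 0.008 m and horizontal distance between braid_bobbin and solder_reel below 0.01 m and z of braid_bobbin in the frame of solder_reel between 0.025 and 0.033 m); the robot touches nothing.
It fails at once if Bystander flux jar shoved more than 20 mm from its place (distance of flux_jar from where it was at the start of the episode above 0.02 m).
It fails at once if Bystander tweezers shoved more than 20 mm from its place (distance of tweezers from where it was at the start of the episode above 0.02 m).
It fails at once if Bystander red screwdriver shoved more than 20 mm from its place (distance of red_screwdriver from where it was at the start of the episode above 0.02 m).
It also fails if it takes over 136 s, if anything falls off the work surface, if the arm or the gripper's body presses on something with over 40 N, if the wrist force passes 120 N, or if a joint passes its speed limit or range.

## Working session

There is one attempt and no reset: what is moved stays moved. The work goes in short steps, each a Python script; the robot and the scene stay as the last script left them, time stands still between calls to the robot, and variables do not carry over. Pictures are saved under pics/ and viewed, at most 14 in all, crops included, and the job is handed in when it is done.

```bash
ls; mkdir -p pics
python3 - <<'E'
from bench import bot
import cv2,numpy as np
for n in("scene","side","wrist"):
    p,d=bot.capture(n); cv2.imwrite(f"pics/{n}0.png",p[:,:,::-1]); np.savez(f"/tmp/{n}0.npz",p=p,d=d,**bot.camera_model(n))
    m=bot.camera_model(n); print(n,m["K"].round(1).tolist(),m["cam_to_world"].round(3).tolist())
print(bot.get_eef_rot(),bot.get_time(),bot.tip_reach)
E
```

```text
pics
scene [[395.9, 0.0, 319.0], [0.0, 395.9, 200.0], [0.0, 0.0, 1.0]] [[0.588, -0.404, 0.701, -213.894], [-0.809, -0.304, 0.503, -491.26], [0.01, -0.863, -0.506, 561.333], [0.0, 0.0, 0.0, 1.0]]
side [[463.0, 0.0, 317.0], [0.0, 463.0, 197.6], [0.0, 0.0, 1.0]] [[-0.924, -0.229, 0.305, 76.111], [-0.381, 0.511, -0.771, 1107.819], [0.02, -0.829, -0.559, 845.951], [0.0, 0.0, 0.0, 1.0]]
wrist [[328.7, 0.0, 322.8], [0.0, 328.7, 200.6], [0.0, 0.0, 1.0]] [[0.249, 0.925, 0.286, 76.826], [0.968, -0.238, -0.075, 599.592], [-0.001, 0.296, -0.955, 373.471], [0.0, 0.0, 0.0, 1.0]]
[-3.94459286e-01 -3.11639745e+00  1.42190719e-03] 0.15 11.0
```

View pics/scene0.png

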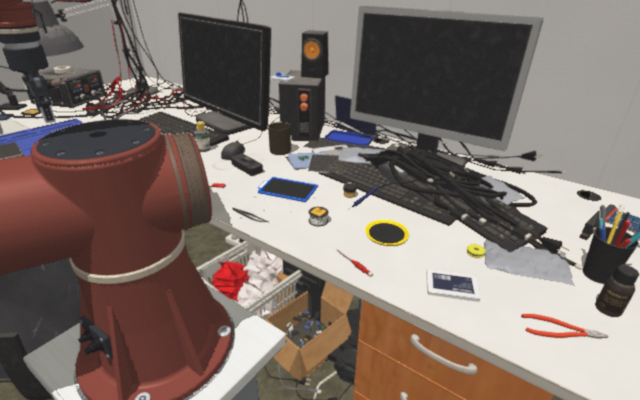

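View pics/side0.png

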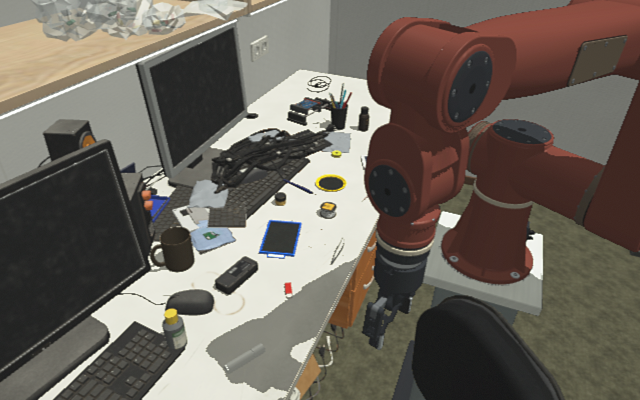

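The scene view shows the tray (288,188), dish (387,232), reel (318,214), bobbin (476,250), drive (453,285), jar (349,189), tweezers (249,214) and screwdriver (358,263). The side view shows the charger (237,273), the red stick (288,288) and the mouse beside them (190,302). Next step: rough positions from depth.

```bash
cat > h.py <<'E'
import numpy as np,cv2
from bench import bot
def cast(m,uv,z):
    uv=np.atleast_2d(np.asarray(uv,float)); K=m["K"];T=m["cam_to_world"]
    r=np.c_[uv,np.ones(len(uv))]@np.linalg.inv(K).T@T[:3,:3].T
    o=T[:3,3]; s=(z-o[2])/r[:,2]; return o+s[:,None]*r
E
python3 - <<'E'
from h import *
S=np.load("/tmp/scene0.npz");D=np.load("/tmp/side0.npz")
for n,m,uv,z in[("tray",S,(288,188),4),("dish",S,(387,232),4),("reel",S,(318,211),29),("bobbin",S,(476,249),12),("drive",S,(453,284),10),("jar",S,(349,186),31),("screw",S,(355,262),6),("mouse?",S,(240,158),30),
 ("tray",D,(281,238),4),("dish",D,(331,183),4),("reel",D,(328,207),29),("bobbin",D,(336,154),12),("charger",D,(237,271),30),("stick",D,(288,288),8),("tweez",D,(338,250),5),("jar",D,(280,197),31),("mouse",D,(190,302),30),("mug",D,(177,250),60)]:
    print(n,cast(m,uv,z)[0].round())
from scipy.spatial.transform import Rotation as R
T=bot.camera_model("wrist")["cam_to_world"]; Q=R.from_rotvec(bot.get_eef_rot()).as_matrix()
print(Q.round(3)); print((Q.T@T[:3,:3]).round(3),Q.T@(T[:3,3]-bot.get_position()))
for p in[(200,580,300),(450,350,330),(500,50,330),(480,-180,330),(300,450,330)]:
    print(p,bot.solve_ik(p,bot.get_eef_rot()))
E
```

```text
tray [561. 177.   4.]
dish [ 534. -161.    4.]
reel [478.   8.  29.]
bobbin [ 584. -361.   12.]
drive [ 441. -359.   10.]
jar [636.  15.  31.]
screw [ 386. -160.    6.]
mouse? [586. 398.  30.]
tray [551. 181.   4.]
dish [ 526. -155.    4.]
reel [472.  16.  29.]
bobbin [ 578. -341.   12.]
charger [580. 374.  30.]
stick [446. 357.   8.]
tweez [382. 166.   5.]
jar [628.  29.  31.]
mouse [627. 509.  30.]
mug [743. 395.  60.]
[[-0.968  0.249 -0.   ]
 [ 0.249  0.968 -0.001]
 [ 0.    -0.001 -1.   ]]
[[-0.    -0.955 -0.296]
 [ 1.    -0.    -0.001]
 [ 0.    -0.296  0.955]] [ 7.49657564e+01 -8.27886940e-02 -1.31743030e+02]
(200, 580, 300) [ 1.02592417e+00  1.70792678e-01  2.74978638e-01  1.67594341e+00
 -6.71515166e-05  1.27773593e+00]
(450, 350, 330) [ 4.32017096e-01  5.39949906e-02  2.05549052e-01  1.72310935e+00
 -5.93497330e-04  6.83829052e-01]
(500, 50, 330) [-1.60641927e-01 -1.51364335e-01  6.45321076e-03  1.72891189e+00
 -9.16211734e-04  9.11699409e-02]
(480, -180, 330) [-6.13790710e-01 -1.21490654e-01  3.37750149e-02  1.72592882e+00
 -9.54212085e-04 -3.61979042e-01]
(300, 450, 330) [ 7.40994759e-01 -3.53499541e-02  1.15681754e-01  1.72273153e+00
 -3.34604425e-04  9.92806641e-01]
```

View pics/wrist0.png

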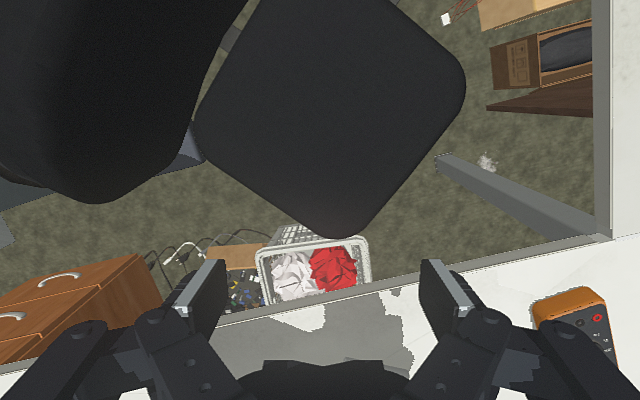

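The wrist view faces the floor, so I'll survey from above at two poses.

Run:
```python
from h import *
for n,p in(("A",(450,330,330)),("B",(460,20,330)),("C",(450,-270,330))):
    bot.goto(p,(0,np.pi,0)); bot.wait(.3)
    m=bot.camera_model("wrist"); im,d=bot.capture("wrist"); np.savez(f"/tmp/{n}.npz",p=im,d=d,**m)
    cv2.imwrite(f"pics/w{n}.png",im[:,:,::-1]); print(bot.get_position().round(1),bot.get_joint_positions().round(2),bot.get_time())
```

```text
[449.7 330.3 329.9] [0.4  0.02 0.17 1.72 0.   0.4 ] 1.9917
[460.1  20.5 330. ] [-0.24 -0.28 -0.1   1.75  0.   -0.24] 3.525
[ 450.3 -269.4  330.2] [-0.79 -0.09  0.07  1.72  0.   -0.79] 4.9917
```

View pics/wA.png

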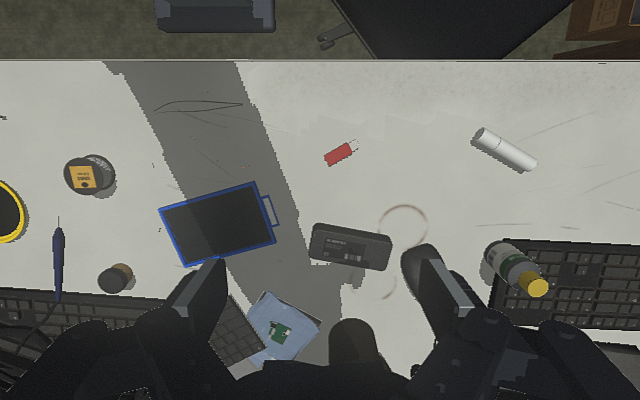

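View pics/wB.png

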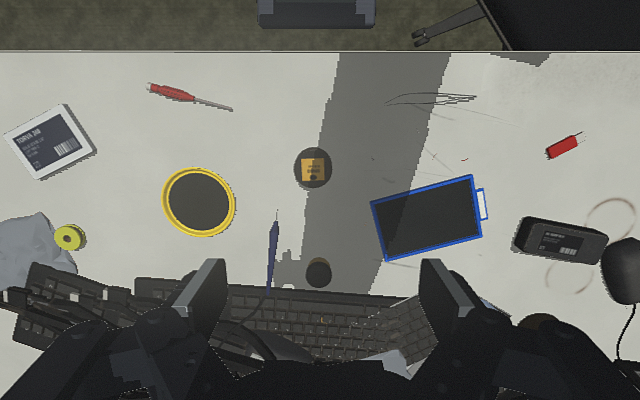

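View pics/wC.png

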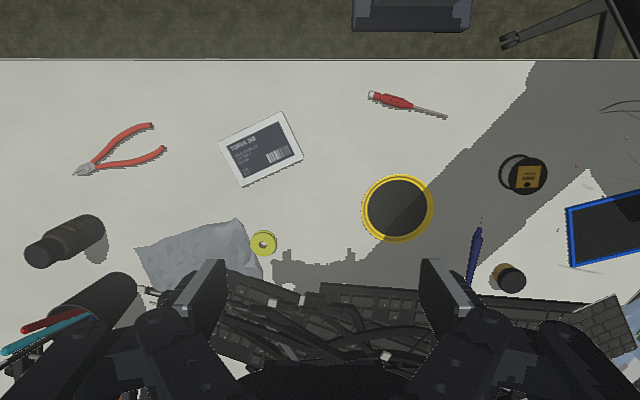

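A: stick (340,152), charger (350,246), tray (220,223), with tweezers above it (200,105) and the mouse by the charger's right end. B: reel (313,168), dish (198,202), jar (318,273). C: drive (262,149), bobbin (263,243) at a paper's edge near cables (row 265+). I'll measure via height maps.

```bash
cat >> h.py <<'E'
def hmap(m):
    d=m["d"];v,u=np.indices(d.shape);K=m["K"];T=m["cam_to_world"]
    P=np.stack([(u-K[0,2])/K[0,0]*d,(v-K[1,2])/K[1,1]*d,d],-1)@T[:3,:3].T+T[:3,3]
    P[d==0]=np.nan; return P
def blob(mask,uv,k=0):
    mask=mask.astype(np.uint8)
    if k: mask=cv2.morphologyEx(mask,cv2.MORPH_CLOSE,np.ones((k,k)))
    n,l,st,c=cv2.connectedComponentsWithStats(mask)
    ids=[i for i in range(1,n) if st[i,4]>15]
    v,u=np.nonzero(l==0); best=min(ids,key=lambda i:np.min(np.hypot(np.nonzero(l==i)[1]-uv[0],np.nonzero(l==i)[0]-uv[1])))
    return l==best
def rect(m,mask,z):
    c=max(cv2.findContours(mask.astype(np.uint8),0,cv2.CHAIN_APPROX_NONE)[0],key=cv2.contourArea)[:,0]
    w=cast(m,c,z)[:,:2].astype(np.float32); (cx,cy),(a,b),_=r=cv2.minAreaRect(w)
    q=cv2.boxPoints(r); e=max(q[1]-q[0],q[2]-q[1],key=np.linalg.norm); ang=(np.arctan2(-e[0],e[1])+np.pi/2)%np.pi-np.pi/2
    return np.round([cx,cy,max(a,b),min(a,b)],1),round(float(ang),3)  # ang: of y(length) axis about z
E
python3 - <<'E'
from h import *
M={k:np.load(f"/tmp/{k}.npz") for k in"ABC"}; M={k:{q:v[q] for q in v} for k,v in M.items()}
H={k:hmap(v) for k,v in M.items()}; V={k:cv2.cvtColor(v["p"],cv2.COLOR_RGB2HSV).astype(int) for k,v in M.items()}
def top(k,uv,lo,hi,z,n,cl=0):
    h=H[k][...,2]; b=blob((h>lo)&(h<hi),uv,cl); print(n,k,rect(M[k],b,z),b.sum(),"medz",np.nanmedian(h[b]).round(1))
for k,uv in(("A",(350,246)),("B",(558,240))): top(k,uv,24,40,30,"charger")
for k,uv in(("C",(262,149)),("B",(50,142))): top(k,uv,5,20,10,"drive")
for k,uv in(("A",(340,152)),("B",(562,147))):
    top(k,uv,4,15,8,"stick"); h,s,v=V[k].transpose(2,0,1); print("red",rect(M[k],blob(((h<8)|(h>172))&(s>120),uv),8))
for k,uv in(("B",(313,168)),("C",(523,175)),("A",(95,172))): top(k,uv,24,40,29,"reel")
for k,uv in(("C",(263,243)),("B",(68,237))):
    h,s,v=V[k].transpose(2,0,1); b=blob((h>20)&(h<35)&(s>100)&(v>90),uv); print("bob",k,rect(M[k],b,12),np.nanmedian(H[k][b][:,2]))
for k,uv in(("B",(198,202)),("C",(397,208))):
    h,s,v=V[k].transpose(2,0,1); b=blob((h>20)&(h<35)&(s>120)&(v>90),uv,3); print("dish",k,rect(M[k],b,8))
for k,uv in(("A",(215,223)),("B",(425,218))):
    h,s,v=V[k].transpose(2,0,1); b=blob((v<80)&~((h>105)&(h<130)&(s>150)),uv); print("tray",k,rect(M[k],b,5))
    b=blob((h>105)&(h<130)&(s>150),uv); print(" blue",rect(M[k],b,8))
top("B",(318,272),20,40,31,"jar")
# surroundings heights
for n,k,c in(("stick","A",(446,357)),("charger","A",(570,380)),("bobbin","C",(575,-350)),("drive","C",(440,-355)),("dish","B",(530,-155)),("tray","A",(555,180))):
    h=H[k]; print(n); 
    for dx in range(-120,121,30): print([ (lambda q:int(np.nanmax(q)) if len(q) else None)(h[(abs(h[...,0]-c[0]-dx)<15)&(abs(h[...,1]-c[1]-dy)<15)&(h[...,2]<150)][:,2]) for dy in range(-120,121,30)])
E
```

```text
charger A (array([581.3, 368.7, 116.8,  50.4]), -0.196) 2534 medz 30.6
charger B (array([581.5, 365.7, 120.4,  49.7]), -0.196) 2617 medz 30.3
drive C (array([ 442.4, -355.8,  100.1,   69.6]), 0.431) 3674 medz 9.9
drive B (array([ 442.2, -353.8,  103.5,   70.3]), 0.43) 3886 medz 10.1
stick A (array([444.1, 355.7,  49.9,  17.2]), 0.527) 415 medz 7.7
red (array([447.4, 350.7,  36.5,  16. ]), 0.534)
stick B (array([444.3, 353.7,  51.1,  18.1]), 0.513) 451 medz 7.5
red (array([447.7, 348.4,  39.2,  17.4]), 0.507)
reel B (array([474.5,   5.8,  50.9,  50.3]), 0.001) 1158 medz 29.3
reel C (array([474.9,   5.4,  51.1,  50.8]), 0.888) 1144 medz 29.1
reel A (array([474.5,   6.5,  52.5,  49.6]), 0.001) 1157 medz 29.6
bob C (array([ 581.1, -358.7,   41.8,   37.3]), 1.088) 12.196021717547893
bob B (array([ 580.8, -356. ,   45.7,   37.6]), 0.562) 12.357141034397841
dish B (array([ 528.8, -161.2,  106.4,  104.7]), 0.001)
dish C (array([ 528.8, -161.4,  105.4,  104.5]), 0.001)
tray A (array([555.7, 173.5, 139.6,  90.8]), 0.282)
 blue (array([604.4, 163.3,  17. ,   1.7]), 0.001)
tray B (array([554.7, 
[... 1152 characters left out ...]
2, 12, 11, 2, 3]
[2, 3, 12, 12, 12, 12, 10, 3, 2]
[2, 2, 2, 11, 9, 2, 2, 2, 2]
[3, 3, 3, 3, 2, 2, 2, 2, 2]
[10, 15, 13, 13, 14, 2, 2, 2, 2]
dish
[3, 3, 2, 2, 3, 7, 9, 2, 2]
[2, 2, 2, 2, 2, 2, 2, 3, 2]
[2, 2, 2, 9, 9, 9, 2, 3, 2]
[3, 3, 9, 9, 6, 9, 2, 3, 3]
[2, 2, 10, 6, 6, 9, 9, 2, 27]
[2, 2, 10, 10, 7, 10, 3, 37, 37]
[2, 3, 3, 9, 9, 9, 3, 39, 38]
[3, 3, 3, 2, 2, 3, 2, 41, 35]
[44, 14, 13, 2, None, 7, 2, 44, 2]
tray
[2, 3, 3, 3, 2, 2, 2, 2, 3]
[2, 4, 2, 2, 3, 3, 2, 2, 2]
[3, 3, 4, 9, 10, 9, 10, 2, 3]
[2, 10, 10, 10, 6, 6, 10, 5, 2]
[3, 10, 9, 6, 6, 7, 10, 7, 29]
[3, 10, 10, 6, 8, 10, 10, 9, 32]
[3, 3, 9, 9, 10, 2, 3, 2, 2]
[3, 2, 2, None, 2, 2, 3, 2, 2]
[14, 8, None, None, 21, 20, 16, 13, 2]
```

```bash
cat >> h.py <<'E'
from scipy.spatial.transform import Rotation as R
def ori(phi): return (R.from_euler('z',phi)*R.from_euler('y',np.pi)).as_rotvec()
E
python3 - <<'E'
from h import *
bot.goto((440,280,60),ori(0))
for o in(1.,.82,.6,.2):
    bot.set_gripper(o,20); p=bot.get_position(); bot.move_straight((440,280,38),max_speed=100)
    hit=bot.move_straight((440,280,4),max_speed=25,max_force=4); print(o,bot.get_gripper_width(),hit,bot.get_position().round(1),bot.get_time())
    bot.move_straight((440,280,40),max_speed=100)
E
```

```text
1.0 0.998206317915909 False [440.1 280.    4.2] 9.275
0.82 0.8190178638454714 False [440.2 280.    4.2] 11.85
0.6 0.5988871803978408 True [439.9 279.9   7.8] 14.025
0.2 0.1973868030658629 True [439.8 280.   11.3] 16.1667
```

```bash
cat >> h.py <<'E'
def reach(o): return 11.3-13*o*o
def job(src,phi0,dst,phi1,dz,w,tip,oa,orel,f):
    """pick at src (xy, closing yaw phi0), place at dst with support dz; w object width; tip height in object frame"""
    zt=tip+reach(w/85); Z=170
    q1=[np.arctan2(p[1],p[0]) for p in(src,dst)]
    s=min((0,np.pi,-np.pi,2*np.pi,-2*np.pi),key=lambda s:max(abs(q1[0]-phi0-s),abs(q1[1]-phi1-s)))
    phi0+=s;phi1+=s
    bot.goto((*src,Z),ori(phi0)); bot.set_gripper(oa,f)
    bot.move_straight((*src,zt+15),max_speed=200); bot.move_straight((*src,zt),max_speed=50)
    bot.set_gripper(0,f); g=bot.get_gripper_width(); print("width",g,"force",bot.get_finger_force())
    bot.move_straight((*src,zt+10),max_speed=60); bot.move_straight((*src,Z),max_speed=200)
    print("lifted",bot.get_gripper_width(),bot.get_time())
    bot.goto((*dst,Z),ori(phi1)); bot.wait(.2)
    bot.move_straight((*dst,zt+dz+12),max_speed=200); bot.move_straight((*dst,zt+dz+1),max_speed=40)
    print("touch",bot.move_straight((*dst,zt+dz-2),max_speed=15,max_force=4),bot.get_position()-[*dst,zt+dz])
    bot.set_gripper(g+orel); bot.wait(.2)
    p=bot.get_position(); bot.move_straight((*dst,p[2]+25),max_speed=60); bot.move_straight((*dst,Z),max_speed=250)
    print(bot.get_time())
def look(name,xy,phi=0,z=330):
    bot.goto((*xy,z),ori(phi)); bot.wait(.3); m=bot.camera_model("wrist"); im,d=bot.capture("wrist")
    cv2.imwrite(f"pics/{name}.png",im[:,:,::-1]); m=dict(m,p=im,d=d); np.savez(f"/tmp/{name}.npz",**m); return m
E
python3 - <<'E'
from h import *
T=(555.2,173.5);h=np.pi/2
job((581.3,368.2),-.196+h,T,.281+h,4,50,8,.8,.12,60)
m=look("c1",(450,200)); H=hmap(m)[...,2]
b=blob((H>28)&(H<45),(325,230)); print(rect(m,b,34),np.nanmedian(H[b]))
E
```

```text
width 0.5720626675434518 force 64.75048184394836
lifted 0.5765256705233499 21.1417
touch True [ 0.00898377 -0.00692803  0.63082262]
25.325
(array([552.9, 174.9, 116.5,  50.1]), 0.281) 34.555249528448314
```

View pics/c1.png

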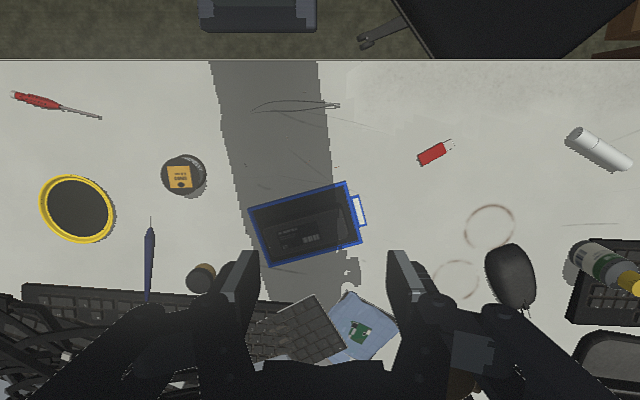

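The charger sits centred in the tray (about (305,228) in the image), measured at (553,175) and yaw 0.281. Next are the drive and the stick.

Run:
```python
from h import *
T=(554,174.2);h=np.pi/2
job((442.4,-355.5),.431+h,T,.281+h,34,70,1.5,1.,.14,35)
m=look("d1",(450,200)); H=hmap(m)[...,2]
b=blob((H>39)&(H<52),(305,228)); print(rect(m,b,44),np.nanmedian(H[b]))
```

```text
width 0.8088531260582908 force 40.06679356098175
lifted 0.8054842712788965 32.725
touch True [0.17881576 0.03239958 0.50953137]
37.9
(array([553.3, 173.7,  99.9,  71.2]), 0.282) 43.98425227359206
```

View pics/d1.png

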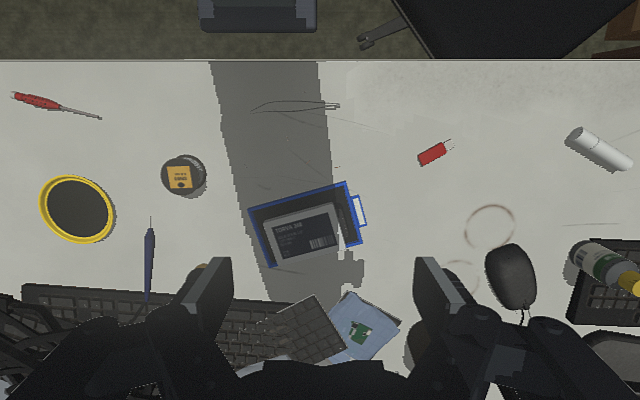

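The drive lies level on the charger (about (305,235)), within about 1.5 mm. Next: stick and reel.

Run:
```python
from h import *
h=np.pi/2
job((444.1,355.4),.525+h,(553.8,173.7),.281+h,44,17,1.5,.5,.12,25)
q=-.6
job((474.6,5.7),q,(528.8,-161.3),q,4,51,6,.85,.1,40)
m=look("e1",(450,20)); H=hmap(m)[...,2]; np.seterr(all='ignore')
b=blob((H>49)&(H<60)&(np.indices(H.shape)[1]>330),(430,230)); print("stick",rect(m,b,52),np.nanmedian(H[b]))
b=blob((H>28)&(H<45)&(np.indices(H.shape)[1]<240),(198,202)); print("reel",rect(m,b,33),np.nanmedian(H[b]))
```

```text
width 0.18808026691638755 force 26.016916930675507
lifted 0.18641639204950167 44.275
touch True [ 0.41691955  0.00862306 -0.16506715]
48.175
width 0.5727431130814229 force 41.4602530002594
lifted 0.5727162373056758 53.35
touch True [ 0.09941341 -0.06561321  0.53097187]
57.4583
stick (array([553.1, 173.1,  50.2,  17.7]), 0.272) 51.24355839760716
reel (array([ 528.1, -161.1,   51.7,   49.8]), -0.001) 33.50207287486194
```

View pics/e1.png

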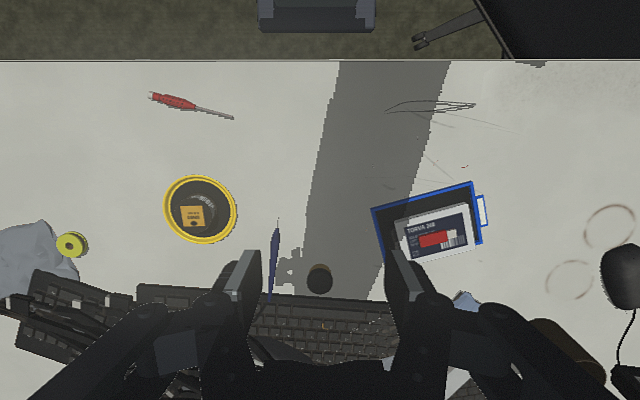

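Stick is at (437,240), centred on the drive; reel at (195,212), in the middle of the dish. I'll remeasure the bobbin from closer, then move it.

Run:
```python
from h import *
m=look("b1",(500,-359),z=260)
h,s,v=cv2.cvtColor(m["p"],cv2.COLOR_RGB2HSV).astype(int).transpose(2,0,1)
H=hmap(m)[...,2]
b=blob((h>20)&(h<35)&(s>100)&(v>90)&(H>9.5),(320,220)); r,_=rect(m,b,12); print(r)
if abs(r[2]-39)<3 and abs(r[3]-39)<3:
    job(tuple(r[:2]),-1.115,(528.4,-161.2),-1.115,33,39,1.5,.66,.12,25)
    m=look("f1",(450,-100)); H=hmap(m)[...,2]
    b=blob((H>42)&(H<55)&(np.indices(H.shape)[0]<260),(270,205)); print("bob",rect(m,b,45),np.nanmedian(H[b]))
    p,_=bot.capture("scene"); cv2.imwrite("pics/s1.png",cv2.resize(p[140:320,200:520,::-1],None,fx=2.5,fy=2.5))
    q,_=bot.capture("side"); print(bot.get_time())
```

```text
[ 583.1 -359.8   37.6   37.5]
width 0.4278006709158299 force 25.180009603500366
lifted 0.4276513246462084 64.775
touch True [ 0.30855088 -0.15036465  0.2536357 ]
68.7583
bob (array([ 528.2, -160.9,   38. ,   37.3]), -0.001) 45.146341133395254
70.225
```

View pics/f1.png

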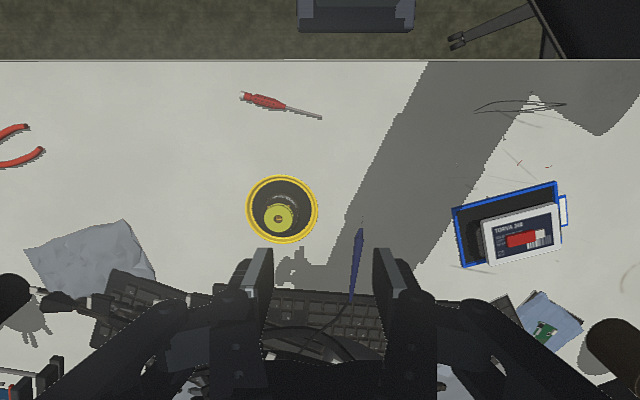

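View pics/s1.png

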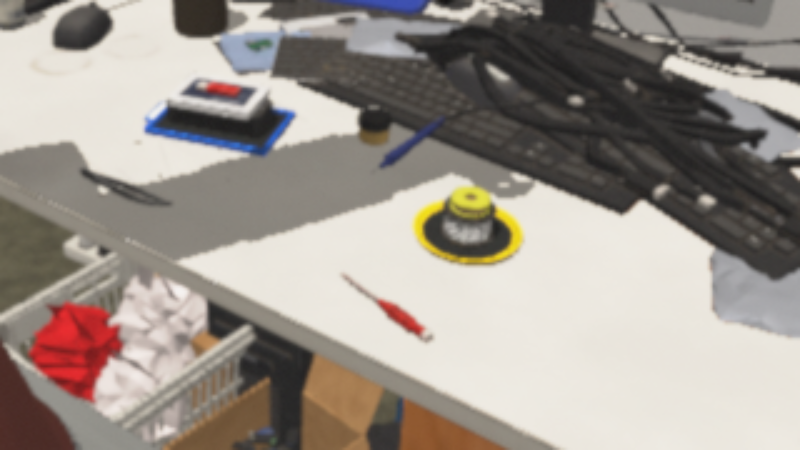

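Both stacks stand level and centred: the bobbin is on the reel (278,218 in the wrist view) and the stick is on the drive and charger (522,240). The jar, tweezers and screwdriver haven't moved. Handing in.

```bash
python3 -c "
from bench import bot
print(bot.job_done())"
```

```text
the job is handed in; nothing more can be done
None
```

Job handed in at about 70 s: both stacks measured within about 3 mm of centre and level, bystanders looked unmoved in the final pictures, and no verdict was returned.

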